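Swing the copper blank onto its stop in the drilling jig

TASK

Two bar blanks sit in drilling jigs on the worktop, each held at one end by a pivot screw. Push the free end of the copper bar round its pivot until the bar lies fully against the red stop block on its own jig, ready for drilling, and leave it there. Do not move the aluminium bar in the other jig.

Things in the scene. Friction and masses are not known exactly. Their poses are not given: they have to be found in the camera images.
- copper_bar (a joint): angle (rad) of the copper-coloured bar about its upright pivot screw: 0 when it lies against the red stop block, growing anticlockwise seen from above as it swings away (so it is pushed home clockwise); about 0.6 to 1.0 at the start. Light friction (about 1 N at the free end), no spring, stays where it is left, cannot go below 0
- copper_end (a point): middle of the free end face of the copper bar, half-way up. The bar is 25 mm wide and runs straight from the pivot to this point, 140 mm from the pivot axis; its underside is 14 mm and its top 30 mm above the worktop, 2 mm clear of the jig's plate
- copper_pin (a point): point on the copper bar's pivot axis, 22 mm above the worktop; the screw's dark head (18 mm across) rises to 36 mm. The jig is a grey plate 180 x 196 mm, 12 mm thick, fixed to the worktop; its red stop block (26 x 20 mm, top 32 mm above the worktop) stands 95 to 121 mm from the pivot; the bar's other side is free
- alu_end (a point): middle of the free end face of the silver-grey aluminium bar in the other jig, which is otherwise equal; same bar size; it must stay where it is

How it is judged:
At the end, for the whole second after the job is handed in: the copper bar lies against its red stop block (within 0.1 rad, 14 mm at its free end) and is at rest; the free end of the aluminium bar is within 15 mm of where it was at the start (value of joint copper_bar below 0.1 rad and velocity of joint copper_bar between -0.05 and 0.05 rad/s and distance of alu_end from where it was at the start of the episode below 0.015 m); the robot touches nothing.
It fails at once if the aluminium bar is moved by more than 15 mm at its free end (distance of alu_end from where it was at the start of the episode above 0.015 m).
It also fails if it takes over 29 s, if anything falls off the work surface, if the arm or the gripper's body presses on something with over 40 N, if the wrist force passes 120 N, or if a joint passes its speed limit or range.

ROBOT

A 7-joint arm with a two-finger parallel gripper is mounted at the origin on a cart in front of the work surface, level with it; the furniture and walls round the work are solid. World frame = base frame: x ahead of the robot, y to its left, z up, the work surface at z = 0. Lengths are in m, angles in rad, forces in N, time in s.
With the tool pointing down it reaches from about 0.4 to 0.875 m from the base axis. Payload 19.3 kg.
Tool frame: the origin (TCP) lies at the very end of the fingers, on their centre line; the grasp point (between the pads) lies 19 mm behind it; z points along the fingers, y is the direction in which the jaws open and shut (so a half turn about z gives the same grasp; the last joint's range is limited). The gripper opens to 85 mm and grips with 20 to 120 N. Pads are 22 mm wide; open, the fingers measure 114 mm over their backs; the gripper's body (76 mm by 85 mm) begins 54 mm behind the grasp point. The pads swing forward as they close: fully open they stand 13 mm farther back than shut.
Start: joints at [-1.354, 0.521, -0.036, 1.599, 0.021, 1.021, -0.113], TCP at [0.177, 0.599, 0.231] pointing down, gripper open.
Joint ranges: [-2.91, 2.91], [-0.3, 2.13], [-1.5, 1.42], [0.17, 2.43], [-1.26, 4.41], [0.16, 1.93], [-2.52, 2.52]. Speed limits (rad/s): [1.89, 1.89, 2.39, 2.39, 3.01, 3.01, 3.01].

INTERFACE

Orientations are given as [roll, pitch, yaw] about the fixed x, y, z axes, in that order (R = Rz(yaw) Ry(pitch) Rx(roll)).
In Python, from workcell import bot gives the robot as it stands.
- The arm moves only by the tool apply_moves, never from a script. Its argument "commands" is a list of rows, each an object with "travel": the shift along the tool's x, y, z in m, a list of three; "twist": the turn, a rotation vector about the tool's x, y, z in degrees, a list of three; "claw": the finger opening in m, from 0 to 0.0854. A call has 1 to 10 rows; each row is the pose to reach, as a shift and turn from the pose commanded when the call began, along the tool's axes at that moment; what a row does not reach only later rows make up. A row lasts 1/10 s, in which the tool goes at most 50 mm and 8.59 degrees, less where a joint would pass 70% of its speed; a pose out of reach is approached as far as the arm can. A call with a gripper value outside its range is refused whole. The fingers move at their own pace and stop on an object; "force" is the grip in N (left out, the last holds). Time passes only in rows, so rows that repeat a pose let the fingers close. It gives the time, the measured TCP pose, the force and the opening at its end, in the units of the state.
- bot.observe(): the state, without advancing time (a new reading comes with each control period).
- bot.grab_frame(name): name is "side" or "top" or "wrist"; returns a dict with "frame" (480x640x3 uint8, blue, green, red), "fx", "fy", "cx", "cy" (pixels), "pose" (4x4, takes a point from camera to world coordinates); the wrist camera has in their place "tool_from_camera" (4x4, takes a point from camera to tool coordinates, whose origin is the TCP and whose axes are the flange's). Camera axes: x right, y up, looking along -z (the intrinsics and any distortion apply to the point x, -y, -z); pixel columns grow to the right and rows downward; lengths in m; the calibration is good to about 2 mm. A picture is of the moment at which its call begins: read the wrist's pose just before it. There is no depth.
- bot.job_done(): hands the job in, once; it reports no verdict.
The state is a dict: "clock": time; "qpos": joint angles; "qd": joint speeds; "joint_efforts": joint torques, N m; "position": TCP position; "tool_rot": TCP orientation; "force": force on the tool from outside, world axes, zero at the start; "moment": the same for the moment, N m; "grip_width": finger opening in m.
Only numpy, scipy, OpenCV 4.12 (cv2) and the standard library are available. Lean on these libraries where they do the work, as an engineer would, in place of code of your own. Each camera call takes 0.05 s, during which the arm holds its last target.

## Working session

There is one attempt and no reset: what is moved stays moved. The work goes in short steps, Python scripts to look and compute and a tool call to move; the robot and the scene stay as the last step left them, time stands still between calls to the robot, and variables do not carry over. Pictures are saved under pics/ and viewed, and the job is handed in when it is done.

Besides the shell and the picture viewer there is one more tool, called after ">>>" as name([rows], argument=value, ...), one row to a line, values as JSON. apply_moves: Moves the arm, as the interface text tells. Its arguments: {"type":"object","properties":{"commands":{"type":"array"},"force":{"type":"number"}},"required":["commands"]}

```bash
mkdir -p pics; python3 - <<'E'
from workcell import bot
import cv2,numpy as np,pickle
s=bot.observe();print({k:np.round(v,3).tolist() for k,v in s.items()})
d={}
for n in("top","side"):
    f=bot.grab_frame(n);cv2.imwrite(f"pics/{n}0.png",f["frame"]);d[n]=f
    print(n,[f[k] for k in("fx","fy","cx","cy")],np.round(f["pose"],3).tolist(),f.keys())
pickle.dump(d,open("f0.pkl","wb"))
E
```

```text
{'clock': 0.0, 'qpos': [-1.354, 0.522, -0.036, 1.6, 0.021, 1.021, -0.113], 'qd': [0.0, -0.0, 0.0, -0.0, -0.001, -0.003, 0.002], 'joint_efforts': [-0.001, -92.71, 1.98, -36.993, 0.018, 0.008, 0.0], 'position': [0.177, 0.599, 0.231], 'tool_rot': [-3.14, 0.0, 2.855], 'force': [-0.241, -0.678, 0.249], 'moment': [-0.005, -0.021, 0.021], 'grip_width': 0.085}
top [527.4655635301425, 527.4655635301425, 316.01750880103185, 234.82001404916463] [[0.008, 0.99, -0.138, 0.421], [-1.0, 0.01, 0.014, 0.259], [0.015, 0.137, 0.99, 0.897], [0.0, 0.0, 0.0, 1.0]] dict_keys(['frame', 'fx', 'fy', 'cx', 'cy', 'pose'])
side [547.1171375629852, 547.1171375629852, 309.17614732856066, 239.33483204682278] [[0.999, 0.016, -0.029, 0.539], [-0.033, 0.385, -0.922, -0.519], [-0.003, 0.923, 0.386, 0.39], [0.0, 0.0, 0.0, 1.0]] dict_keys(['frame', 'fx', 'fy', 'cx', 'cy', 'pose'])
```

View pics/top0.png

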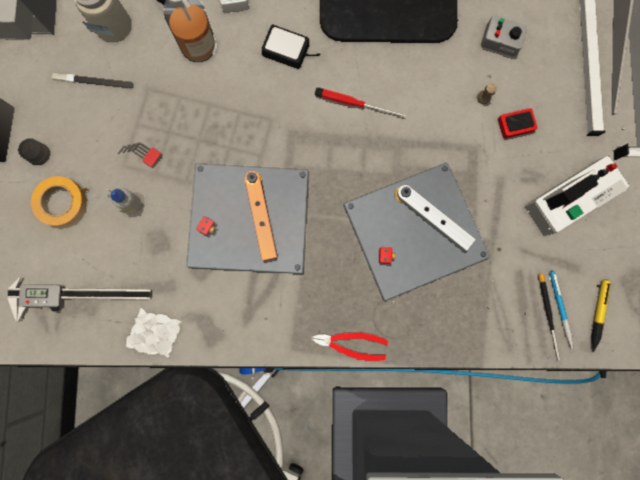

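View pics/side0.png

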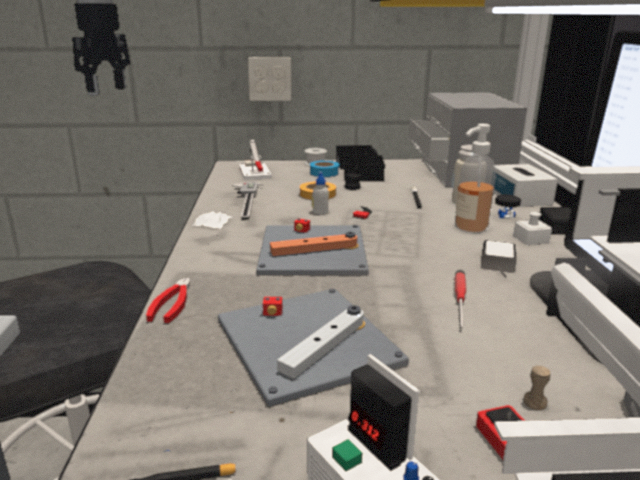

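The top view shows the copper bar from its pivot at about (252,178) to its free end at (268,259). The copper jig's red stop is at (206,226), and the aluminium bar runs from (404,192) to (470,245). Next I'll measure these.

```bash
cat > h.py <<'E'
import numpy as np,cv2
def ray(f,u,v,z,pose=None):
    P=np.array(f["pose"] if pose is None else pose)
    d=P[:3,:3]@np.array([(u-f["cx"])/f["fx"],-(v-f["cy"])/f["fy"],-1.]);o=P[:3,3]
    return o+d*(z-o[2])/d[2]
def copper(f,roi,z=.03):
    x0,y0,x1,y1=roi
    h=cv2.cvtColor(f["frame"],cv2.COLOR_BGR2HSV)
    m=cv2.inRange(h,(6,90,110),(22,255,255));k=np.zeros_like(m);k[y0:y1,x0:x1]=m[y0:y1,x0:x1]
    c=max(cv2.findContours(k,0,1)[0],key=cv2.contourArea)
    r=np.array([ray(f,u,v,z)[:2] for u,v in c[:,0]],np.float32)
    return c,cv2.minAreaRect(r),r
E
python3 - <<'E'
import pickle;from h import *
d=pickle.load(open("f0.pkl","rb"));f=d["top"]
c,r,p=copper(f,(185,160,310,275))
print(r,cv2.boundingRect(c));print(np.round(cv2.boxPoints(r),3).tolist())
print("pin head",ray(f,252,178,.036))
h=cv2.cvtColor(f["frame"],cv2.COLOR_BGR2HSV)
m=cv2.inRange(h,(0,150,100),(5,255,255))|cv2.inRange(h,(172,150,100),(180,255,255))
for cc in cv2.findContours(m,0,1)[0]:
    (u,v),s,a=cv2.minAreaRect(cc)
    if cv2.contourArea(cc)>60 and 180<u<420 and 200<v<280: print("red",u,v,s,a,ray(f,u,v,.03))
for q in [(197,164),(308,170),(302,273),(188,267)]: print("plate",ray(f,*q,.012).round(3))
# alu
for q in [(404,192),(470,245)]: print("alu",ray(f,*q,.03).round(3))
# check z by side view
f=d["side"];c,r,p=copper(f,(255,220,370,275));print(r);print(np.round(cv2.boxPoints(r),3).tolist())
E
```

```text
((0.574144721031189, 0.3416416049003601), (0.15305602550506592, 0.029238179326057434), 11.999034881591797) (244, 171, 33, 90)
[[0.4959999918937683, 0.3400000035762787], [0.5019999742507935, 0.3109999895095825], [0.6520000100135803, 0.34299999475479126], [0.6460000276565552, 0.3720000088214874]]
pin head [0.63481043 0.35471374 0.036     ]
red 385.4517517089844 255.07933044433594 (12.041595458984375, 15.695597648620605) 4.763641834259033 [0.50826511 0.13186499 0.03      ]
red 204.62307739257812 225.28463745117188 (10.791021347045898, 14.512063026428223) 29.74488067626953 [0.55504482 0.43182288 0.03      ]
plate [0.664 0.452 0.012]
plate [0.656 0.261 0.012]
plate [0.479 0.27  0.012]
plate [0.487 0.461 0.012]
alu [0.615 0.1   0.03 ]
alu [ 0.526 -0.009  0.03 ]
((0.5751984119415283, 0.3245392143726349), (0.15147139132022858, 0.06257530301809311), 8.832590103149414)
[[0.4959999918937683, 0.3440000116825104], [0.5049999952316284, 0.28200000524520874], [0.6549999713897705, 0.3050000071525574], [0.6449999809265137, 0.367000013589859]]
```

>>> apply_moves([
  {"travel": [-0.04,-0.02,0],"twist": [0,0,0],"claw": 0},
  {"travel": [-0.08,-0.038,0],"twist": [0,0,0],"claw": 0},
  {"travel": [-0.12,-0.056,0],"twist": [0,0,0],"claw": 0},
  {"travel": [-0.16,-0.075,0],"twist": [0,0,0],"claw": 0},
  {"travel": [-0.2,-0.094,0],"twist": [0,0,0],"claw": 0},
  {"travel": [-0.24,-0.112,0],"twist": [0,0,0],"claw": 0},
  {"travel": [-0.28,-0.131,0],"twist": [0,0,0],"claw": 0},
  {"travel": [-0.32,-0.15,0],"twist": [0,0,0],"claw": 0},
  {"travel": [-0.36,-0.169,0.02],"twist": [0,0,0],"claw": 0},
  {"travel": [-0.4,-0.188,0.04],"twist": [0,0,0],"claw": 0},
])

```text
clock: 1.1
position: [0.5086, 0.3047, 0.191]
tool_rot: [3.141, 0.001, 2.855]
force: [0.0, 1.0, -0.7]
grip_width: 0.0003
```

>>> apply_moves([
  {"travel": [-0.028,-0.012,0.02],"twist": [0,0,0],"claw": 0},
  {"travel": [-0.028,-0.012,0.05],"twist": [0,0,0],"claw": 0},
  {"travel": [-0.028,-0.012,0.08],"twist": [0,0,0],"claw": 0},
  {"travel": [-0.028,-0.012,0.11],"twist": [0,0,0],"claw": 0},
  {"travel": [-0.028,-0.012,0.13],"twist": [0,0,0],"claw": 0},
  {"travel": [-0.028,-0.012,0.13],"twist": [0,0,0],"claw": 0},
])

```text
clock: 1.7
position: [0.5292, 0.2857, 0.0586]
tool_rot: [-3.138, -0.003, 2.855]
force: [-1.2, -0.2, 0.5]
grip_width: -0.0003
```

```bash
python3 - <<'E'
from workcell import bot
import cv2
s=bot.observe();print(s["clock"],s["position"])
a=bot.grab_frame("side")["frame"];b=bot.grab_frame("top")["frame"]
cv2.imwrite("pics/s1.png",cv2.hconcat([a[150:400,150:550],b[100:350,150:550]]))
E
```

```text
1.7 [0.52920208 0.2856833  0.05858881]
```

View pics/s1.png

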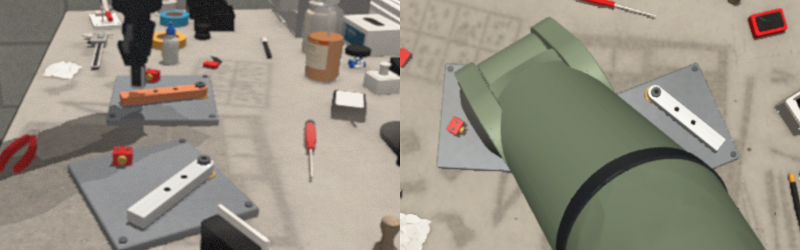

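```bash
python3 - <<'E'
import pickle,numpy as np,cv2
f=pickle.load(open("f0.pkl","rb"))["side"]
for p in [(.529,.286,.0586),(.529,.286,.018),(.499,.3255,.022)]:
    c=np.linalg.inv(f["pose"])@np.r_[p,1];print(p,f["cx"]-f["fx"]*c[0]/c[2],f["cy"]+f["fy"]*c[1]/c[2])
a=cv2.imread("pics/s1.png")[30:130,90:240];cv2.imwrite("pics/s1z.png",cv2.resize(a,None,fx=5,fy=5))
E
```

```text
(0.529, 0.286, 0.0586) 287.1745098522498 236.74713524103606
(0.529, 0.286, 0.018) 287.6493305269303 259.9281959640268
(0.499, 0.3255, 0.022) 269.8314171817815 248.20412994554002
```

View pics/s1z.png

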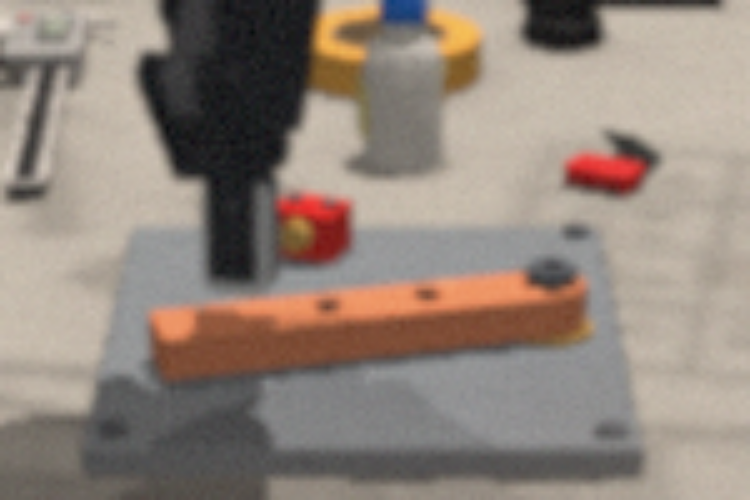

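The fingertip at full-image (288,236) matches the projected TCP at (287,237), on the free side of the bar. Next I lower it beside the bar.

>>> apply_moves([
  {"travel": [0,0,0.015],"twist": [0,0,0],"claw": 0},
  {"travel": [0,0,0.03],"twist": [0,0,0],"claw": 0},
  {"travel": [0,0,0.039],"twist": [0,0,0],"claw": 0},
  {"travel": [0,0,0.039],"twist": [0,0,0],"claw": 0},
  {"travel": [0.002,0.007,0.039],"twist": [0,0,0],"claw": 0},
  {"travel": [0.004,0.014,0.039],"twist": [0,0,0],"claw": 0},
  {"travel": [0.008,0.02,0.039],"twist": [0,0,0],"claw": 0},
  {"travel": [0.012,0.026,0.039],"twist": [0,0,0],"claw": 0},
  {"travel": [0.015,0.032,0.039],"twist": [0,0,0],"claw": 0},
])

```text
clock: 2.7
position: [0.5256, 0.3226, 0.023]
tool_rot: [3.14, 0.001, 2.855]
force: [0.7, -0.4, 5.7]
grip_width: -0.0001
```

```bash
python3 - <<'E'
from workcell import bot
import cv2
s=bot.observe();print(s["clock"],s["position"],s["force"])
a=bot.grab_frame("side")["frame"]
cv2.imwrite("pics/s2.png",cv2.resize(a[180:300,230:390],None,fx=5,fy=5))
E
```

```text
2.7 [0.52564359 0.32262363 0.02296457] [ 0.67231202 -0.42547869  5.7018166 ]
```

View pics/s2.png

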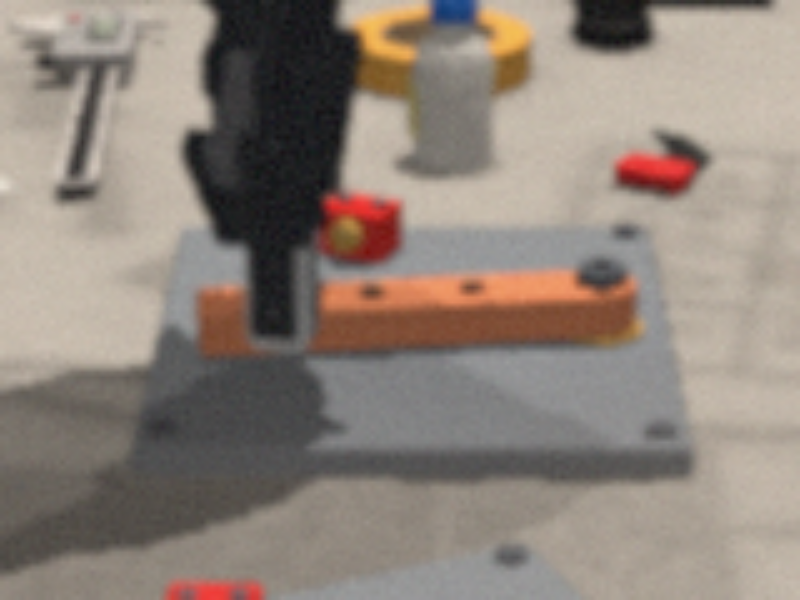

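The fingertip rests against the bar's near side at about (280,340) in the crop, and the bar has begun to turn. I'll continue along the arc.

>>> apply_moves([
  {"travel": [0.004,0.005,0],"twist": [0,0,0],"claw": 0},
  {"travel": [0.008,0.01,0],"twist": [0,0,0],"claw": 0},
  {"travel": [0.012,0.015,0],"twist": [0,0,0],"claw": 0},
  {"travel": [0.015,0.02,0],"twist": [0,0,0],"claw": 0},
  {"travel": [0.017,0.025,0],"twist": [0,0,0],"claw": 0},
  {"travel": [0.018,0.03,0],"twist": [0,0,0],"claw": 0},
  {"travel": [0.02,0.035,0],"twist": [0,0,0],"claw": 0},
  {"travel": [0.021,0.04,0],"twist": [0,0,0],"claw": 0},
  {"travel": [0.022,0.045,0],"twist": [0,0,0],"claw": 0},
  {"travel": [0.022,0.045,0],"twist": [0,0,0],"claw": 0},
])

```text
clock: 3.75
position: [0.5178, 0.3725, 0.0232]
tool_rot: [3.139, 0.002, 2.855]
force: [3.0, 0.0, 7.8]
grip_width: 0.0001
```

```bash
python3 - <<'E'
from workcell import bot
import cv2
s=bot.observe();print(s["clock"],s["position"],s["force"])
a=bot.grab_frame("side")["frame"]
cv2.imwrite("pics/s3.png",cv2.resize(a[180:300,230:390],None,fx=5,fy=5))
E
```

```text
3.75 [0.51776923 0.37248249 0.023231  ] [3.04145705e+00 6.17024289e-03 7.80968096e+00]
```

View pics/s3.png

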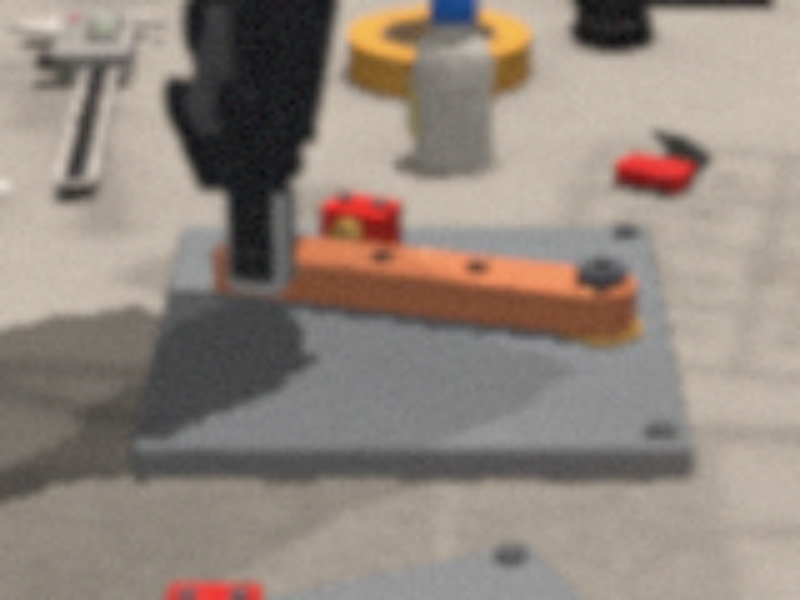

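The bar is now close to the red stop, about 10 degrees short. I'll push the last part in slow steps and watch the force.

>>> apply_moves([
  {"travel": [0.001,0.004,0],"twist": [0,0,0],"claw": 0},
  {"travel": [0.001,0.007,0],"twist": [0,0,0],"claw": 0},
  {"travel": [0.001,0.01,0],"twist": [0,0,0],"claw": 0},
  {"travel": [0.001,0.012,0],"twist": [0,0,0],"claw": 0},
  {"travel": [0.001,0.014,0],"twist": [0,0,0],"claw": 0},
  {"travel": [0.001,0.014,0],"twist": [0,0,0],"claw": 0},
])

```text
clock: 4.4
position: [0.5207, 0.3855, 0.0232]
tool_rot: [3.14, 0.001, 2.855]
force: [3.1, -1.0, 6.0]
grip_width: -0.0003
```

```bash
python3 - <<'E'
from workcell import bot
import cv2
s=bot.observe();print(s["clock"],s["position"],s["force"])
a=bot.grab_frame("side")["frame"]
cv2.imwrite("pics/s4.png",cv2.resize(a[180:300,230:390],None,fx=5,fy=5))
E
```

```text
4.4 [0.52071706 0.38554129 0.02315497] [ 3.14120207 -0.9685511   5.95894668]
```

View pics/s4.png

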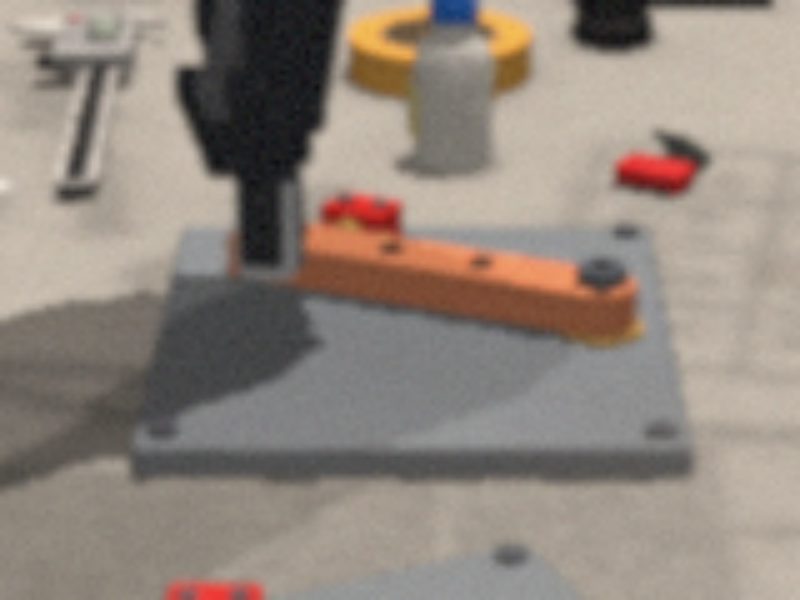

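>>> apply_moves([
  {"travel": [-0.001,0.002,0],"twist": [0,0,0],"claw": 0},
  {"travel": [-0.001,0.004,0],"twist": [0,0,0],"claw": 0},
  {"travel": [-0.002,0.006,0],"twist": [0,0,0],"claw": 0},
  {"travel": [-0.002,0.007,0],"twist": [0,0,0],"claw": 0},
  {"travel": [-0.002,0.007,0],"twist": [0,0,0],"claw": 0},
])

```text
clock: 4.95
position: [0.5234, 0.3908, 0.023]
tool_rot: [-3.141, -0.0, 2.855]
force: [-5.8, -5.7, 14.2]
grip_width: -0.0002
```

```bash
python3 - <<'E'
from workcell import bot
import cv2
s=bot.observe();print(s["clock"],s["position"],s["force"])
a=bot.grab_frame("side")["frame"]
cv2.imwrite("pics/s5.png",cv2.resize(a[180:300,230:390],None,fx=5,fy=5))
E
```

```text
4.95 [0.52336598 0.39082251 0.02303098] [-5.75682607 -5.71217804 14.23718251]
```

View pics/s5.png

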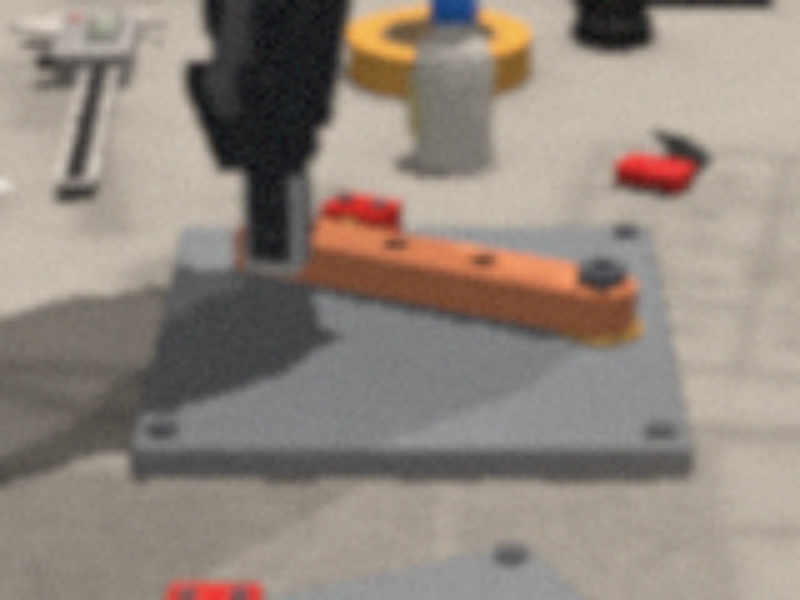

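The reaction force has jumped to about 8 N against the push, and the bar touches the red block. I'll press 1 mm more, then back off and lift.

>>> apply_moves([
  {"travel": [0,0.001,0],"twist": [0,0,0],"claw": 0},
  {"travel": [0,0.001,0],"twist": [0,0,0],"claw": 0},
])

```text
clock: 5.2
position: [0.5239, 0.3917, 0.0232]
tool_rot: [-3.141, -0.0, 2.855]
force: [-4.6, -6.2, 14.6]
grip_width: -0.0001
```

>>> apply_moves([
  {"travel": [0.001,-0.005,0],"twist": [0,0,0],"claw": 0},
  {"travel": [0.004,-0.015,0],"twist": [0,0,0],"claw": 0},
  {"travel": [0.007,-0.025,0],"twist": [0,0,0],"claw": 0},
  {"travel": [0.007,-0.025,-0.03],"twist": [0,0,0],"claw": 0},
  {"travel": [0.007,-0.025,-0.07],"twist": [0,0,0],"claw": 0},
  {"travel": [0.007,-0.025,-0.11],"twist": [0,0,0],"claw": 0},
  {"travel": [0.007,-0.025,-0.15],"twist": [0,0,0],"claw": 0},
  {"travel": [0.007,-0.025,-0.19],"twist": [0,0,0],"claw": 0},
  {"travel": [0.04,-0.01,-0.2],"twist": [0,0,0],"claw": 0},
  {"travel": [0.08,0.01,-0.2],"twist": [0,0,0],"claw": 0},
])

```text
clock: 6.2
position: [0.4511, 0.4242, 0.2249]
tool_rot: [3.138, 0.002, 2.852]
force: [0.3, 1.1, -1.0]
grip_width: -0.0001
```

>>> apply_moves([
  {"travel": [0.04,0.02,0],"twist": [0,0,0],"claw": 0},
  {"travel": [0.08,0.04,0],"twist": [0,0,0],"claw": 0},
  {"travel": [0.12,0.06,0],"twist": [0,0,0],"claw": 0},
  {"travel": [0.16,0.08,0],"twist": [0,0,0],"claw": 0},
  {"travel": [0.2,0.1,0],"twist": [0,0,0],"claw": 0},
  {"travel": [0.24,0.12,0],"twist": [0,0,0],"claw": 0},
  {"travel": [0.24,0.12,0],"twist": [0,0,0],"claw": 0},
  {"travel": [0.24,0.12,0],"twist": [0,0,0],"claw": 0},
])

```text
clock: 7.0
position: [0.2524, 0.6076, 0.2221]
tool_rot: [-3.141, -0.0, 2.857]
force: [0.6, -1.3, -0.3]
grip_width: -0.0004
```

```bash
python3 - <<'E'
from workcell import bot
from h import *
s=bot.observe();print(s["clock"],s["position"],s["force"])
f=bot.grab_frame("top");cv2.imwrite("pics/t6.png",f["frame"])
c,r,p=copper(f,(185,160,310,275));print(r);print(np.round(cv2.boxPoints(r),3).tolist())
h=cv2.cvtColor(f["frame"],cv2.COLOR_BGR2HSV)
m=cv2.inRange(h,(0,150,100),(5,255,255))|cv2.inRange(h,(172,150,100),(180,255,255))
for cc in cv2.findContours(m,0,1)[0]:
    (u,v),sz,a=cv2.minAreaRect(cc)
    if cv2.contourArea(cc)>40 and 180<u<230 and 200<v<280:
        q=np.array([ray(f,x,y,.032)[:2] for x,y in cc[:,0]],np.float32);print("red",cv2.minAreaRect(q))
f0=cv2.imread("pics/top0.png");d=cv2.absdiff(f0,f["frame"])[155:305,340:495].max(2);print("alu diff",(d>60).sum())
E
```

```text
7.0 [0.25244459 0.60761954 0.22214136] [ 0.64711619 -1.29331101 -0.28863352]
((0.5748469233512878, 0.3731781840324402), (0.030449848622083664, 0.15286248922348022), 72.1267318725586)
[[0.4970000088214874, 0.38199999928474426], [0.6430000066757202, 0.33500000834465027], [0.6520000100135803, 0.36399999260902405], [0.5070000290870667, 0.41100001335144043]]
red ((0.5547321438789368, 0.4314225912094116), (0.018079686909914017, 0.023786921054124832), 62.463958740234375)
alu diff 0
```

View pics/t6.png

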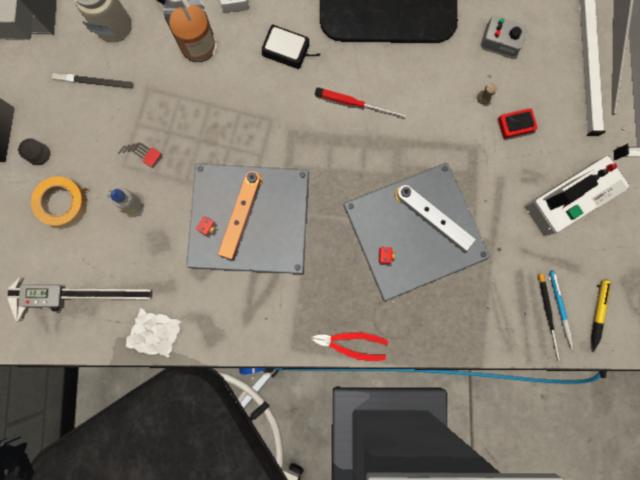

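The bar now lies at about 162° while the stop face is near 150°, so it isn't home. I need to know whether it followed the finger back or never arrived.

```bash
python3 - <<'E'
from workcell import bot
from h import *
f=bot.grab_frame("side");a=f["frame"]
cv2.imwrite("pics/s7.png",cv2.resize(a[180:300,230:390],None,fx=5,fy=5))
c=np.linalg.inv(f["pose"])@np.r_[.5234,.3908,.023,1];print("tcp px in crop",5*(f["cx"]-f["fx"]*c[0]/c[2]-230),5*(f["cy"]+f["fy"]*c[1]/c[2]-180))
for n,e in(("s4",(300,290)),("s5",(310,278))):
  A=ray(f,230+e[0]/5,180+e[1]/5,.014);B=ray(f,230+565/5,180+338/5,.014);print(n,A,B,np.degrees(np.arctan2(A[1]-B[1],A[0]-B[0])))
E
```

```text
tcp px in crop 273.34281652586924 264.43965624253974
s4 [0.53279569 0.38819764 0.014     ] [0.62390224 0.34132288 0.014     ] 152.77395951581468
s5 [0.53642763 0.39941277 0.014     ] [0.62390224 0.34132288 0.014     ] 146.41276795266205
```

View pics/s7.png

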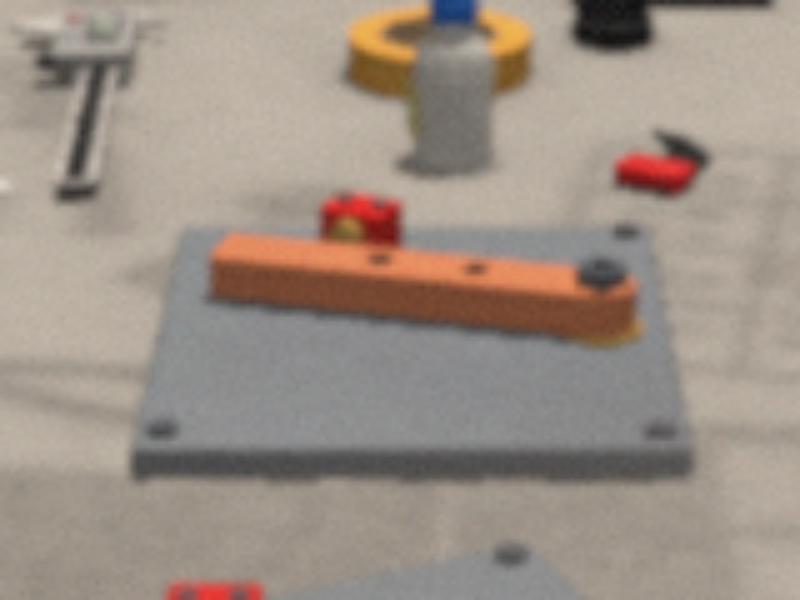

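The side shots show that the bar did reach the stop, at about 147°, but followed the finger back to 162° when I retreated. The finger was high on the bar, with an upward reaction of 14 N. For the second push I'll go lower, turn the finger face parallel to the bar at home, ease off slowly and lift straight up.

>>> apply_moves([
  {"travel": [-0.034,-0.02,0],"twist": [0,0,3],"claw": 0},
  {"travel": [-0.068,-0.04,0],"twist": [0,0,6],"claw": 0},
  {"travel": [-0.102,-0.06,0],"twist": [0,0,9],"claw": 0},
  {"travel": [-0.136,-0.08,0],"twist": [0,0,12],"claw": 0},
  {"travel": [-0.17,-0.1,0],"twist": [0,0,15.6],"claw": 0},
  {"travel": [-0.204,-0.12,0],"twist": [0,0,15.6],"claw": 0},
  {"travel": [-0.238,-0.14,0],"twist": [0,0,15.6],"claw": 0},
  {"travel": [-0.272,-0.16,0.02],"twist": [0,0,15.6],"claw": 0},
  {"travel": [-0.306,-0.181,0.05],"twist": [0,0,15.6],"claw": 0},
  {"travel": [-0.306,-0.181,0.09],"twist": [0,0,15.6],"claw": 0},
])

```text
clock: 8.1
position: [0.5017, 0.3408, 0.1331]
tool_rot: [3.139, 0.004, 2.574]
force: [-0.1, 0.9, 0.1]
grip_width: 0.0001
```

>>> apply_moves([
  {"travel": [0,0,0],"twist": [0,0,0],"claw": 0},
])

```text
clock: 8.2
position: [0.4955, 0.3434, 0.1286]
tool_rot: [-3.135, -0.002, 2.579]
force: [-1.3, 0.3, -1.3]
grip_width: 0.0
```

>>> apply_moves([
  {"travel": [0,0,0.03],"twist": [0,0,0],"claw": 0},
  {"travel": [0,0,0.06],"twist": [0,0,0],"claw": 0},
  {"travel": [0,0,0.085],"twist": [0,0,0],"claw": 0},
  {"travel": [0,0,0.1],"twist": [0,0,0],"claw": 0},
  {"travel": [0,0,0.109],"twist": [0,0,0],"claw": 0},
  {"travel": [0,0,0.112],"twist": [0,0,0],"claw": 0},
  {"travel": [0,0,0.112],"twist": [0,0,0],"claw": 0},
])

```text
clock: 8.9
position: [0.4967, 0.3471, 0.0211]
tool_rot: [3.141, 0.0, 2.583]
force: [0.9, 0.1, -0.5]
grip_width: -0.0001
```

>>> apply_moves([
  {"travel": [0,0,0.004],"twist": [0,0,0],"claw": 0},
  {"travel": [0,0.008,0.004],"twist": [0,0,0],"claw": 0},
  {"travel": [0,0.016,0.004],"twist": [0,0,0],"claw": 0},
  {"travel": [0,0.022,0.004],"twist": [0,0,0],"claw": 0},
  {"travel": [0,0.028,0.004],"twist": [0,0,0],"claw": 0},
  {"travel": [0,0.034,0.004],"twist": [0,0,0],"claw": 0},
  {"travel": [0,0.039,0.004],"twist": [0,0,0],"claw": 0},
  {"travel": [0,0.044,0.004],"twist": [0,0,0],"claw": 0},
  {"travel": [0,0.047,0.004],"twist": [0,0,0],"claw": 0},
  {"travel": [0,0.049,0.004],"twist": [0,0,0],"claw": 0},
])

```text
clock: 9.9
position: [0.522, 0.3879, 0.0161]
tool_rot: [-3.14, -0.0, 2.583]
force: [-7.0, -7.8, 4.5]
grip_width: 0.0
```

>>> apply_moves([
  {"travel": [0,0.001,0],"twist": [0,0,0],"claw": 0},
  {"travel": [0,0.002,0],"twist": [0,0,0],"claw": 0},
  {"travel": [0,0.003,0],"twist": [0,0,0],"claw": 0},
  {"travel": [0,0.003,0],"twist": [0,0,0],"claw": 0},
])

```text
clock: 10.3
position: [0.5223, 0.3881, 0.0158]
tool_rot: [-3.135, -0.001, 2.582]
force: [-13.6, -14.4, 10.6]
grip_width: -0.0
```

```bash
python3 - <<'E'
from workcell import bot
import cv2
s=bot.observe();print(s["clock"],s["position"],s["force"])
a=bot.grab_frame("side")["frame"]
cv2.imwrite("pics/s8.png",cv2.resize(a[180:300,230:390],None,fx=5,fy=5))
E
```

```text
10.3 [0.52230166 0.38810314 0.01583618] [-13.63060399 -14.36451799  10.57154074]
```

View pics/s8.png

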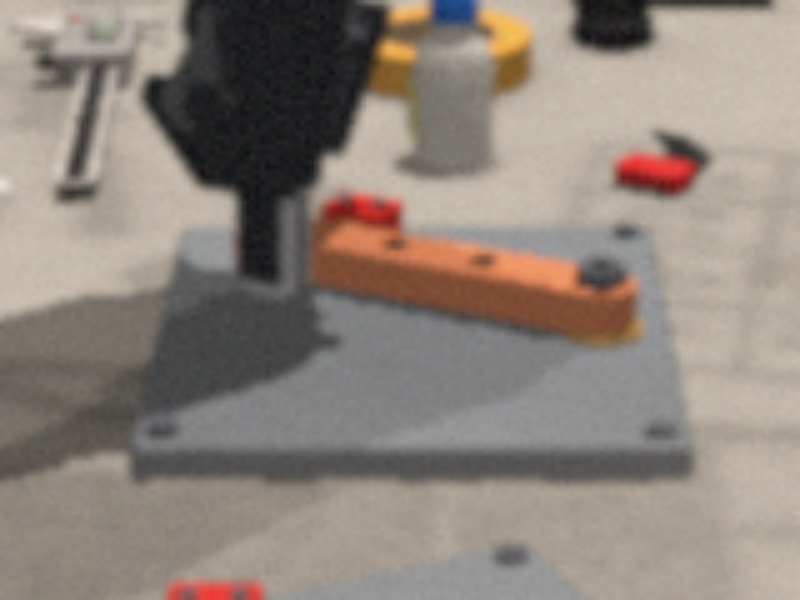

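The reaction is about 20 N with no further travel, so the bar is hard against the stop, matching the earlier home picture. Now I ease off slowly.

>>> apply_moves([
  {"travel": [0,-0.001,0],"twist": [0,0,0],"claw": 0},
  {"travel": [0,-0.002,0],"twist": [0,0,0],"claw": 0},
  {"travel": [0,-0.003,0],"twist": [0,0,0],"claw": 0},
  {"travel": [0,-0.0035,0],"twist": [0,0,0],"claw": 0},
  {"travel": [0,-0.004,0],"twist": [0,0,0],"claw": 0},
  {"travel": [0,-0.004,0],"twist": [0,0,0],"claw": 0},
  {"travel": [0,-0.004,0],"twist": [0,0,0],"claw": 0},
])

```text
clock: 11.05
position: [0.5219, 0.3874, 0.0164]
tool_rot: [3.141, 0.0, 2.582]
force: [-0.2, -2.6, -0.6]
grip_width: 0.0002
```

Almost unloaded. I'll back off 1.5 mm more, then lift straight up.

>>> apply_moves([
  {"travel": [0,-0.0005,0],"twist": [0,0,0],"claw": 0},
  {"travel": [0,-0.001,0],"twist": [0,0,0],"claw": 0},
  {"travel": [0,-0.0015,0],"twist": [0,0,0],"claw": 0},
  {"travel": [0,-0.0015,0],"twist": [0,0,0],"claw": 0},
  {"travel": [0,-0.0015,-0.01],"twist": [0,0,0],"claw": 0},
  {"travel": [0,-0.0015,-0.025],"twist": [0,0,0],"claw": 0},
  {"travel": [0,-0.0015,-0.055],"twist": [0,0,0],"claw": 0},
  {"travel": [0,-0.0015,-0.09],"twist": [0,0,0],"claw": 0},
  {"travel": [0,-0.0015,-0.13],"twist": [0,0,0],"claw": 0},
  {"travel": [0,-0.0015,-0.17],"twist": [0,0,0],"claw": 0},
])

```text
clock: 12.05
position: [0.521, 0.386, 0.1894]
tool_rot: [3.141, 0.0, 2.582]
force: [0.4, 0.5, -0.1]
grip_width: -0.0001
```

>>> apply_moves([
  {"travel": [0.03,0,-0.03],"twist": [0,0,0],"claw": 0},
  {"travel": [0.07,0,-0.04],"twist": [0,0,0],"claw": 0},
  {"travel": [0.11,0,-0.04],"twist": [0,0,0],"claw": 0},
  {"travel": [0.15,0,-0.04],"twist": [0,0,0],"claw": 0},
  {"travel": [0.19,0,-0.04],"twist": [0,0,0],"claw": 0},
  {"travel": [0.23,0,-0.04],"twist": [0,0,0],"claw": 0},
  {"travel": [0.27,0,-0.04],"twist": [0,0,0],"claw": 0},
  {"travel": [0.31,0,-0.04],"twist": [0,0,0],"claw": 0},
  {"travel": [0.31,0,-0.04],"twist": [0,0,0],"claw": 0},
  {"travel": [0.31,0,-0.04],"twist": [0,0,0],"claw": 0},
])

```text
clock: 13.05
position: [0.2577, 0.5509, 0.2275]
tool_rot: [3.141, -0.0, 2.584]
force: [1.2, -0.2, 0.0]
grip_width: 0.0004
```

```bash
python3 - <<'E'
from workcell import bot
from h import *
s=bot.observe();print(s["clock"],s["position"],s["force"])
f=bot.grab_frame("top");g=bot.grab_frame("side")["frame"]
c,r,p=copper(f,(185,160,310,275));print(r);print(np.round(cv2.boxPoints(r),3).tolist())
d=cv2.absdiff(cv2.imread("pics/top0.png"),f["frame"])[155:305,340:495].max(2);print("alu diff",(d>60).sum())
cv2.imwrite("pics/t9.png",cv2.hconcat([cv2.resize(f["frame"][155:285,180:310],(400,400)),cv2.resize(g[180:300,240:360],(400,400))]))
E
```

```text
13.05 [0.25769038 0.55087762 0.2274579 ] [ 1.16830177 -0.16950842  0.03111271]
((0.5808218121528625, 0.3868814706802368), (0.03309683874249458, 0.15266607701778412), 59.59361267089844)
[[0.5070000290870667, 0.41100001335144043], [0.6380000114440918, 0.33399999141693115], [0.6549999713897705, 0.3630000054836273], [0.5230000019073486, 0.4399999976158142]]
alu diff 0
```

View pics/t9.png

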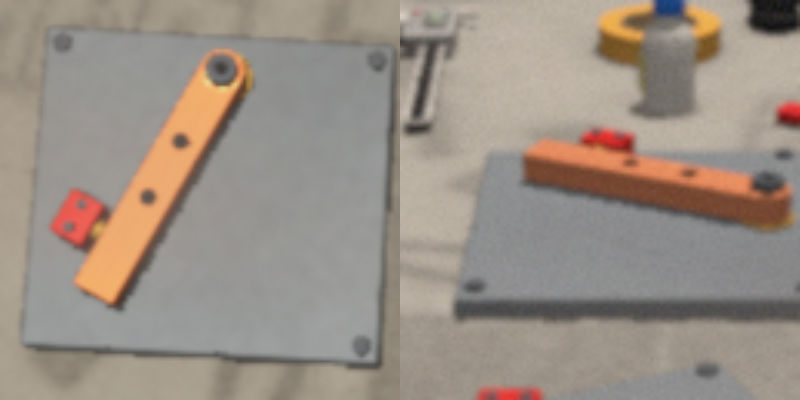

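The bar reads 149.6°, close to the stop: I work out a gap of about 3 mm at the block, or 0.03 rad. The aluminium jig's pixels are unchanged. Since the bar followed the finger earlier, I'll wait and check that it stays still.

>>> apply_moves([
  {"travel": [0,0,0],"twist": [0,0,0],"claw": 0},
  {"travel": [0,0,0],"twist": [0,0,0],"claw": 0},
  {"travel": [0,0,0],"twist": [0,0,0],"claw": 0},
  {"travel": [0,0,0],"twist": [0,0,0],"claw": 0},
  {"travel": [0,0,0],"twist": [0,0,0],"claw": 0},
  {"travel": [0,0,0],"twist": [0,0,0],"claw": 0},
  {"travel": [0,0,0],"twist": [0,0,0],"claw": 0},
  {"travel": [0,0,0],"twist": [0,0,0],"claw": 0},
  {"travel": [0,0,0],"twist": [0,0,0],"claw": 0},
  {"travel": [0,0,0],"twist": [0,0,0],"claw": 0},
])

```text
clock: 14.15
position: [0.2582, 0.5506, 0.2263]
tool_rot: [-3.142, 0.0, 2.583]
force: [0.7, 0.4, -0.4]
grip_width: -0.0002
```

```bash
python3 - <<'E'
from workcell import bot
from h import *
s=bot.observe();print(s["clock"],s["position"],s["force"])
f=bot.grab_frame("top")
c,r,p=copper(f,(185,160,310,275));print(r)
ax=lambda a:np.r_[np.cos(a),np.sin(a)]
# axis from contour principal direction
m=cv2.fitLine(p,cv2.DIST_L2,0,.001,.001).ravel();print(np.degrees(np.arctan2(m[1],m[0]))%180)
cv2.imwrite("pics/t10.png",cv2.resize(f["frame"][155:285,180:310],(600,600)))
E
```

```text
14.15 [0.25820805 0.55058091 0.22626964] [ 0.66631653  0.43504614 -0.44449154]
((0.5808218121528625, 0.3868814706802368), (0.03309683874249458, 0.15266607701778412), 59.59361267089844)
149.8075
```

View pics/t10.png

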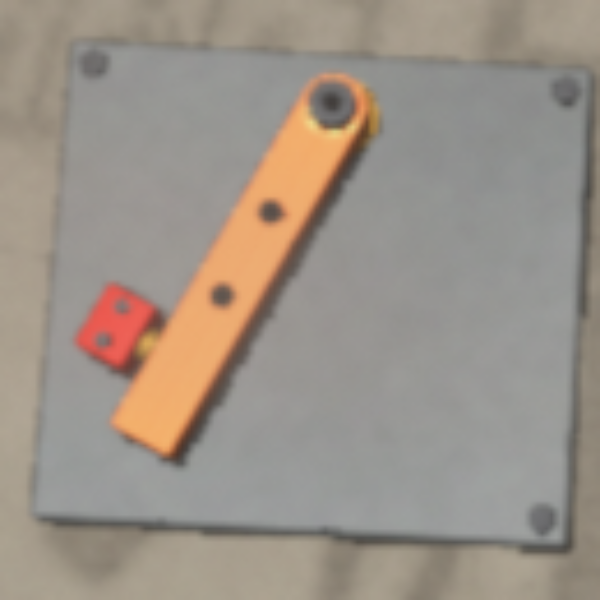

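The bar hasn't moved in over a second and rests by the brass button on the block's face. I'm handing in the job.

```bash
python3 -c "
from workcell import bot
print(bot.job_done(), bot.observe()['clock'])"
```

```text
the job is handed in; nothing more can be done
the job is handed in; nothing more can be done
```

The copper bar now lies against its red stop block and stays there, and I handed the job in shortly after 14 s on the robot's clock. The tool gave no verdict.

- **First push:** it brought the bar home, but the bar followed the finger about 14° back as I retreated. I don't know why. The finger was riding high on the bar, with a 14 N upward force.
- **Second push:** I went lower, with the finger face parallel to the bar, and pushed until the reaction reached about 20 N with no further travel. I then eased off slowly, lifted straight up and moved clear.
- **Copper bar:** the last top view puts it at 149.6–149.8°, and two pictures just over 1 s apart gave the same fit. My estimate of home is about 148°. There is a gap of about 3–4 mm at the block (0.03–0.04 rad, limit 0.1), where a brass button sits between the bar and the block.
- **Disagreement:** the block's own outline suggests a home angle nearer 152°. The bar passes on either figure.
- **Aluminium bar:** its part of the picture showed no change from the start when last compared, after the second push.
- **Arm:** it was clear of everything, with the force reading about zero.

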